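Jar the cooled biscuits

TASK

Before the baked biscuits go into the jar, check that they have cooled: hold the infrared thermometer about a hand's width away from any one of the biscuits on the baking tray, pointed straight at it, and keep it steady for two seconds. Then take the lid off the glass jar, drop every biscuit through the neck into the jar, and close the jar again with its lid seated flush; the thermometer must be lying flat again in the wide bay of the bamboo utensil tray when you are done. Keep the jar standing and leave the mug, the tumbler and the jam jar alone.

Things in the scene. Friction and masses are not known exactly. Their poses are not given: they have to be found in the camera images.
- thermometer: Infrared thermometer pistol, 160 g, always reading (no trigger to pull), lying on its side. Origin on the barrel's axis at mid thickness, 21 mm above what it lies on. x: where it looks; z: up as it lies. Yellow barrel x -70 to 60, y +-23, z +-21 mm; black nose, radius 18 mm, x 60 to 85; black handle, 34 mm thick, leaves the barrel behind x = -25 mm and runs to y = -105 mm.
- grip_point (a point): Point on the barrel's axis 5 mm in front of the thermometer's origin, at its centre of mass along the barrel: the place to grip it, across the 46 mm wide barrel; free of the handle. Axes as the thermometer's.
- lens (a point): Centre of the thermometer's lens, 85 mm in front of its origin; its x axis is the line of sight. It reads a biscuit while the biscuit's middle is 40 to 160 mm in front of the lens and within 20 mm of the line of sight (lens y and z), with the thermometer held in the fingers and still.
- utray: Bamboo utensil tray, fixed, 220 x 270 mm (x, y), 25 mm high, floor 6 mm thick, walls 6 mm. A low divider parts a narrow bay on its +y side (with a spoon and a brush in it, fixed) from the wide bay. Origin: centre of its underside.
- utray_bay (a point): Centre of the floor of the wide bay, which is 208 x 206 mm (x, y) inside; on the upper face of the floor, 6 mm above the worktop, 26 mm to the -y side of the tray's centre. Axes as the tray's.
- pan: Dark baking tray, fixed, 226 x 306 mm (x, y); floor 3 mm thick with baking paper on it, rim 11 mm high. Origin: centre of its underside.
- biscuit1: Round, hard biscuit (one of three to five; absent ones read None from the start), 40 mm across and 20 mm thick, flat below and slightly domed on top with a pale almond, 20 g. Lies on the baking tray. Origin: centre of its flat underside; z points out of its domed top.
- biscuit2: Another biscuit, the same as biscuit1.
- biscuit3: Another biscuit, the same as biscuit1.
- biscuit4: Another biscuit, the same as biscuit1.
- biscuit5: Another biscuit, the same as biscuit1.
- biscuit1_mid (a point): Middle of biscuit1, 10 mm above its flat underside; axes as the biscuit's.
- biscuit2_mid (a point): Middle of biscuit2, 10 mm above its flat underside; axes as the biscuit's.
- biscuit3_mid (a point): Middle of biscuit3, 10 mm above its flat underside; axes as the biscuit's.
- biscuit4_mid (a point): Middle of biscuit4, 10 mm above its flat underside; axes as the biscuit's.
- biscuit5_mid (a point): Middle of biscuit5, 10 mm above its flat underside; axes as the biscuit's.
- jar: Loose glass storage jar, 700 g, 150 mm high. Round body 110 mm across up to 98 mm, shoulder from there to 120 mm, then a straight neck of 62 mm outside and 53 mm clear inside with an orange rubber ring round it just under the rim; floor 6 mm thick. Origin: centre of its underside, z up.
- jar_rim (a point): Centre of the jar's mouth, level with the rim, 150 mm above the jar's underside.
- lid: Wooden stopper lid, 70 g, on the jar at the start. Flange 70 mm across, 10 mm thick; below it a cork plug 45 mm across, 16 mm deep, tapering to 34 mm at its foot, loose in the neck; on top a round knob 26 mm across, 26 mm high. Origin: centre of the flange's underside, at jar_rim when closed; 16 mm up when it stands on its plug on the worktop. z up.
- lid_knob (a point): Top of the lid's knob, 36 mm above the lid's origin.
- mug: Green mug, 76 mm across, 85 mm high, with a handle; not to be moved. Origin: centre of its underside.
- tumbler: Amber drinking glass, 64 mm across, 85 mm high; not to be moved. Origin: centre of its underside.
- jam: Jar of dark red jam with a red cap, 64 mm across, 80 mm high; not to be moved. Origin: centre of its underside.

How it is judged:
By the outcome, as a careful person would: the job done as asked, in the order asked, and still so for the second after the job is handed in, with the robot touching nothing.
Of biscuit1, biscuit2, biscuit3, biscuit4, biscuit5 only 3 to 5 are there at a start; the rules pass over those that are not, and their reading is None.
At some moment in a run one of biscuit1, biscuit2, biscuit3, biscuit4, biscuit5, thermometer may be knocked a few centimetres aside while the robot is not near it.
Once in a run the grip may slacken for a moment while it holds something.
It also fails if it takes over 210 s, if anything falls off the work surface, if the arm or the gripper's body presses on something with over 40 N, if the wrist force passes 120 N, or if a joint passes its speed limit or range.

ROBOT

A 6-joint arm with a two-finger parallel gripper is mounted at the origin on the work surface. World frame = base frame: x ahead of the robot, y to its left, z up, the work surface at z = 0. Lengths are in m, angles in rad, forces in N, time in s.
With the tool pointing down it reaches from about 0.4 to 0.825 m from the base axis. Payload 7 kg.
Tool frame: the origin (TCP) lies midway between the tips of the shut fingers; the grasp point (between the pads) lies r.grasp_offset behind it (r.grasp_offset is the distance from the TCP to the grasp point, in m); z points along the fingers, y is the line along which they close (so a half turn about z gives the same grasp; the last joint's range is limited). The gripper opens to 85 mm and grips with 20 to 120 N. Pads are 22 mm wide; open, the fingers measure 114 mm over their backs; the gripper's body (76 mm by 85 mm) begins 54 mm behind the grasp point. The pads swing forward as they close: fully open they stand 13 mm farther back than shut.
Start: joints at [-0.917, 0.359, 0.012, 0, -1.224, -0.288], TCP at [0.241, -0.63, 0.231] pointing down, gripper open.
Joint ranges: [-3.07, 3.07], [-1.43, 2.12], [-1.02, 1.25], [-3.03, 1.67], [-3.05, -0], [-3.03, 3.03]. Speed limits (rad/s): [2.39, 2.39, 3.01, 3.14, 3.14, 3.14].

INTERFACE

Orientations are given as a unit quaternion [w, x, y, z].
In Python, from workcell import r, vision, observe gives the robot as it stands (r), with the cameras (vision) and the readings as plain functions. Calls block until the motion is done:
- r.goto(position, orientation): joint-space move of the TCP to a pose.
- r.servo_line(position, rotation=None, v=0.15): straight line of the TCP; rotation=None keeps the orientation; v is the mean speed in m/s.
- r.move_j(angles): joint-space move.
- r.grip(opening, force=None): opening from 0.0 (shut) to 1.0 (fully open); force is the grip in N (None keeps the last); returns when the fingers have stopped.
- r.hold(seconds).
- r.ik(position, orientation): joint angles nearest the present ones, or None.
- observe(): the state.
- vision.snapshot(name): name is "scene" or "top" or "wrist"; returns the picture (400x640x3 uint8, blue, green, red); there is no depth.
- vision.camera_info(name): a dict with "fovy" (degrees; the focal length in pixels is half the picture's height over the tangent of half this angle, whatever the lens; pixels are square), "cx", "cy" (the principal point, pixels), "dist" ([k1, k2, p1, p2, k3] as OpenCV has them; the pictures are not rectified), "eye" and "attitude" of the camera in the world. Camera axes: x right, y up, looking along -z (the intrinsics and any distortion apply to the point x, -y, -z); pixel columns grow to the right and rows downward; lengths in m; the calibration is good to about 2 mm. A picture is of the moment at which its call begins: read the wrist's pose just before it. camera_info takes no time and is no camera call; for the wrist camera it gives the pose at the moment of the call.
A pose or a line that the arm cannot do raises r.Unreachable and nothing moves.
- r.hand_in(): hands the job in; it is judged then, once.
The state is a dict: "clock": time; "joints": joint angles; "dq": joint speeds; "effort": joint torques, N m; "tool_pos": TCP position; "ee_rot": TCP orientation; "force": force on the tool from outside, world axes, zero at the start; "ft_torque": the same for the moment, N m; "grip_width": opening from 0.0 (shut) to 1.0 (fully open); "grip_force": force on a finger pad.
Only numpy, scipy, OpenCV 4.12 (cv2) and the standard library are available. Lean on these libraries where they do the work, as an engineer would, in place of code of your own. Each camera call takes 0.05 s, during which the arm holds its last target. There are 200 camera calls.

## Working session

There is one attempt and no reset: what is moved stays moved. The work goes in short steps, each a Python script; the robot and the scene stay as the last script left them, time stands still between calls to the robot, and variables do not carry over. Pictures are saved under pics/ and viewed, at most 14 in all, crops included, and the job is handed in when it is done.

```bash
mkdir -p pics; ls
python3 - <<'E'
from workcell import r, vision, observe
import cv2
for n in("scene","top"):
    cv2.imwrite(f"pics/{n}0.png",vision.snapshot(n)); print(n,vision.camera_info(n))
print(vision.camera_info("wrist")); print(observe(), r.grasp_offset)
E
```

```text
pics
workcell.py
scene {'fovy': 43.9984684079159, 'cx': 306.9135499567904, 'cy': 201.33113762447576, 'dist': array([0.01808081, 0.        , 0.        , 0.        , 0.        ]), 'eye': array([1.30733022, 0.95489607, 0.87711215]), 'attitude': array([0.28262135, 0.14623475, 0.4547672 , 0.83182172])}
top {'fovy': 45.16593467756297, 'cx': 320.629943794669, 'cy': 198.20165065386328, 'dist': array([-0.11446414,  0.        ,  0.        ,  0.        ,  0.        ]), 'eye': array([0.42711763, 0.01723486, 1.215635  ]), 'attitude': array([ 0.7074246 ,  0.05749554, -0.05833879, -0.70202655])}
{'fovy': 71.77390019920463, 'cx': 320.6813128784317, 'cy': 198.3857468783801, 'dist': array([-0.01526549,  0.        ,  0.        ,  0.        ,  0.        ]), 'eye': array([ 0.17329607, -0.65636003,  0.37393797]), 'attitude': array([ 0.56058074, -0.08120406, -0.11956625,  0.81538889])}
{'clock': 0.1, 'joints': array([-9.16891933e-01,  3.59308727e-01,  1.11271953e-02, -2.96024104e-04,
       -1.22408813e+00, -2.88144384e-01]), 'dq': array([ 0.00210767, -0.00176883,  0.00019896,  0.00131079, -0.00057193,
        0.00110966]), 'effort': array([-1.86792417e-04, -5.84766197e+01,  2.94107205e+01,  6.95451379e+00,
       -3.18873419e-03, -6.01596255e-06]), 'tool_pos': array([ 0.24126022, -0.62994275,  0.23045371]), 'ee_rot': array([-2.10286560e-04, -1.81812693e-01,  9.83332895e-01,  7.19601897e-04]), 'force': array([ 0.20870274,  0.35124699, -0.10452786]), 'ft_torque': array([0.02440786, 0.00499441, 0.02974179]), 'grip_force': 0.0, 'grip_width': 1.0001473751722514} 0.0187
```

View pics/top0.png

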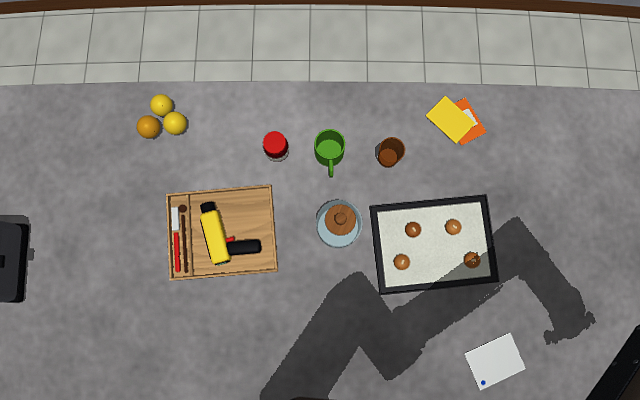

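View pics/scene0.png

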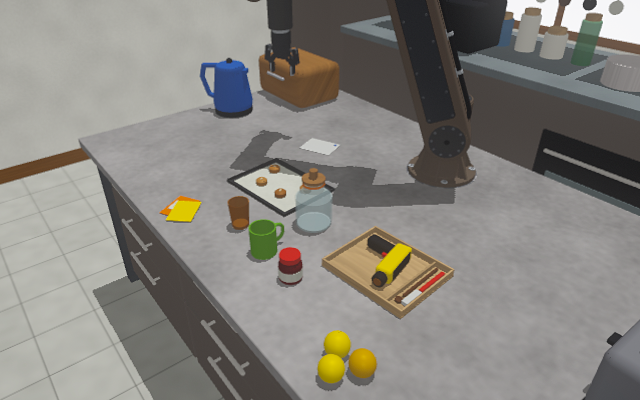

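```bash
cat > h.py <<'E'
from workcell import r, vision, observe
import cv2, numpy as np
from scipy.spatial.transform import Rotation as R
def q2R(q): return R.from_quat(np.roll(q,-1)).as_matrix()
def R2q(M): return np.roll(R.from_matrix(M).as_quat(),1)
def ray(ci,px):
    f=200/np.tan(np.radians(ci["fovy"])/2); K=np.array([[f,0,ci["cx"]],[0,f,ci["cy"]],[0,0,1]])
    p=cv2.undistortPoints(np.array(px,float).reshape(-1,1,2),K,ci["dist"])[:,0]
    d=np.c_[p[:,0],-p[:,1],-np.ones(len(p))]@q2R(ci["attitude"]).T
    return ci["eye"],d/np.linalg.norm(d,axis=1)[:,None]
def plane(ci,px,z):
    e,d=ray(ci,px); return e+d*((z-e[2])/d[:,2])[:,None]
def tri(obs):  # [(ci,px),...] -> point, residual
    A=np.zeros((3,3));b=np.zeros(3);L=[]
    for ci,px in obs:
        e,d=ray(ci,[px]);P=np.eye(3)-np.outer(d[0],d[0]);A+=P;b+=P@e;L.append((P,e))
    x=np.linalg.solve(A,b); return x,max(np.linalg.norm(P@(x-e)) for P,e in L)
def pix(ci,X):
    f=200/np.tan(np.radians(ci["fovy"])/2); K=np.array([[f,0,ci["cx"]],[0,f,ci["cy"]],[0,0,1]])
    c=(np.atleast_2d(X)-ci["eye"])@q2R(ci["attitude"])*[1,-1,-1]
    return cv2.projectPoints(c,np.zeros(3),np.zeros(3),K,ci["dist"])[0][:,0]
def snap(n="wrist",name=None):
    ci=vision.camera_info(n); im=vision.snapshot(n)
    if name: cv2.imwrite(f"pics/{name}.png",im)
    return ci,im
def blobs(im,lo,hi,amin=30):
    m=cv2.inRange(cv2.cvtColor(im,cv2.COLOR_BGR2HSV),np.array(lo),np.array(hi))
    m=cv2.morphologyEx(m,cv2.MORPH_CLOSE,np.ones((3,3)))
    return [c for c in cv2.findContours(m,cv2.RETR_EXTERNAL,cv2.CHAIN_APPROX_NONE)[0] if cv2.contourArea(c)>amin]
def down(yaw): # tool z down, tool y (closing line) at angle yaw in the world
    y=np.array([np.cos(yaw),np.sin(yaw),0]);z=np.array([0,0,-1.]);return R2q(np.c_[np.cross(y,z),y,z])
E
python3 - <<'E'
from h import *
ci=vision.camera_info("top"); im=cv2.imread("pics/top0.png")
hsv=cv2.cvtColor(im,cv2.COLOR_BGR2HSV)
for p in [(413,229),(402,262),(472,259),(340,217),(214,235)]: print(p,hsv[p[1],p[0]])
for px,z,n in [((413,229),.023,'b'),((453,227),.023,'b'),((402,262),.023,'b'),((472,259),.023,'b'),((340,217),.186,'knob'),((339,224),.05,'jar'),((214,235),.048,'th'),((207,207),.027,'nose'),((243,247),.04,'handle'),((535,195),0,'free'),((375,204),.01,'pan'),((484,196),.01,''),((498,283),.01,''),((380,293),.01,''),
  ((330,148),.085,'mug'),((390,150),.08,'tum'),((275,144),.08,'jam'),((168,193),.025,'ut'),((271,186),.025,''),((278,270),.025,''),((172,278),.025,'')]:
    print(n,px,plane(ci,[px],z)[0].round(3))
R0=q2R(observe()["ee_rot"]);c=vision.camera_info("wrist")
print((c["eye"]-observe()["tool_pos"])@R0, (R0.T@q2R(c["attitude"])).round(3))
E
```

```text
(413, 229) [ 20  81 201]
(402, 262) [ 22  65 222]
(472, 259) [ 18  88 101]
(340, 217) [ 14 168 132]
(214, 235) [ 26 190 235]
b (413, 229) [ 0.548 -0.215  0.023]
b (453, 227) [ 0.554 -0.317  0.023]
b (402, 262) [ 0.466 -0.186  0.023]
b (472, 259) [ 0.474 -0.363  0.023]
knob (340, 217) [ 0.557 -0.025  0.186]
jar (339, 224) [ 0.557 -0.029  0.05 ]
th (214, 235) [0.527 0.277 0.048]
nose (207, 207) [0.599 0.302 0.027]
handle (243, 247) [0.499 0.206 0.04 ]
free (535, 195) [ 0.641 -0.547  0.   ]
pan (375, 204) [ 0.613 -0.122  0.01 ]
 (484, 196) [ 0.636 -0.405  0.01 ]
 (498, 283) [ 0.414 -0.432  0.01 ]
 (380, 293) [ 0.39  -0.132  0.01 ]
mug (330, 148) [ 0.738 -0.005  0.085]
tum (390, 150) [ 0.736 -0.152  0.08 ]
jam (275, 144) [0.749 0.129 0.08 ]
ut (168, 193) [0.635 0.405 0.025]
 (271, 186) [0.654 0.142 0.025]
 (278, 270) [0.445 0.12  0.025]
 (172, 278) [0.421 0.383 0.025]
[ 0.07293861 -0.00015516 -0.14347357] [[ 0.001  0.958  0.286]
 [ 1.    -0.001 -0.   ]
 [-0.     0.286 -0.958]]
```

Run:
```python
from h import *
yaw=np.radians(19-90)
q=down(yaw)
for i,(dx,dy) in enumerate([(-.03,-.03),(.0,.06)]):
    r.goto([.527+dx,.277+dy,.24],q); ci,im=snap("wrist",f"th{i}"); np.save(f"th{i}.npy",ci,allow_pickle=True)
    for lo,hi in [((22,120,80),(34,255,255))]:
        for c in blobs(im,lo,hi,300): print(i,cv2.contourArea(c),cv2.minAreaRect(c))
a=cv2.imread("pics/th0.png");b=cv2.imread("pics/th1.png")
cv2.imwrite("pics/thc.png",cv2.resize(np.vstack([a,b]),None,fx=.75,fy=.75))
print(observe()["clock"],observe()["joints"].round(2))
# reading pose search
c0=vision.camera_info("top")
for b in [(.548,-.215),(.554,-.317),(.466,-.186),(.474,-.363)]:
  B=np.array([*b,.013])
  for s in(1,-1):
    for th in (35,45,55):
      for az in range(-180,180,30):
        X=np.array([np.cos(np.radians(az)),np.sin(np.radians(az)),0]);Y=np.array([-X[1],X[0],0])
        t=np.radians(th);x=X*np.cos(t)-np.array([0,0,np.sin(t)]);z=np.cross(x,Y)
        M=np.c_[s*x,-s*Y,-z]
        g=B-x*.175; tcp=g-z*r.grasp_offset
        j=r.ik(tcp,R2q(M))
        if j is not None: print(b,s,th,az,np.round(j,2))
```

```text
0 3813.5 ((303.0, 144.5), (107.0, 38.0), 90.0)
1 3337.5 ((363.1830749511719, 190.20462036132812), (39.21730422973633, 99.12492370605469), 3.1798298358917236)
3.8667 [ 0.88  0.27 -0.09 -0.   -1.21  1.02]
(0.548, -0.215) 1 35 -180 [-0.05  0.35 -0.46 -0.2  -0.16 -1.33]
(0.548, -0.215) 1 35 -150 [-0.19  0.36 -0.22 -0.7  -0.62 -0.36]
(0.548, -0.215) 1 35 -120 [-0.23  0.4  -0.14 -0.73 -0.97  0.11]
(0.548, -0.215) 1 35 -90 [-0.21  0.44 -0.11 -0.63 -1.24  0.49]
(0.548, -0.215) 1 35 -60 [-0.16  0.48 -0.11 -0.47 -1.42  0.86]
(0.548, -0.215) 1 35 -30 [-0.1   0.5  -0.18 -0.24 -1.47  1.24]
(0.548, -0.215) 1 35 0 [-0.04  0.49 -0.29  0.02 -1.4   1.6 ]
(0.548, -0.215) 1 35 30 [-0.    0.47 -0.45  0.31 -1.22  1.9 ]
(0.548, -0.215) 1 35 60 [-0.02  0.42 -0.62  0.66 -0.96  2.13]
(0.548, -0.215) 1 35 90 [-0.14  0.37 -0.79  1.15 -0.67  2.26]
(0.548, -0.215) 1 45 -180 [-0.17  0.28 -0.38 -0.76 -0.18 -0.7 ]
(0.548, -0.215) 1 45 -150 [-0.36  0.33 -0.22 -0.98 -0.72 -0.01]
(0.548, -0.215) 1 45 -120 [-0.38  0.42 -0.11 -0.89 -1.12  0.3 ]
(0.548, -0.215) 1 45 -90 [-0.34  0.5  -0.01 -0.74 -1.43  0.59]
(0.548, -0.215
[... 13022 characters left out ...]
(0.474, -0.363) -1 45 30 [-0.22  0.52 -0.47  0.52 -1.26 -1.17]
(0.474, -0.363) -1 45 60 [-0.26  0.43 -0.72  0.98 -0.96 -1.07]
(0.474, -0.363) -1 55 -180 [-0.8   0.3  -0.29 -1.31 -0.65 -2.93]
(0.474, -0.363) -1 55 -150 [-0.82  0.41 -0.14 -1.11 -1.1  -2.77]
(0.474, -0.363) -1 55 -120 [-0.77  0.53  0.03 -0.92 -1.47 -2.6 ]
(0.474, -0.363) -1 55 -90 [-0.66  0.64  0.17 -0.72 -1.76 -2.37]
(0.474, -0.363) -1 55 -60 [-0.52  0.71  0.2  -0.45 -1.92 -2.06]
(0.474, -0.363) -1 55 -30 [-0.38  0.73  0.11 -0.13 -1.9  -1.7 ]
(0.474, -0.363) -1 55 0 [-0.25  0.69 -0.11  0.21 -1.72 -1.4 ]
(0.474, -0.363) -1 55 30 [-0.16  0.6  -0.4   0.55 -1.43 -1.22]
(0.474, -0.363) -1 55 60 [-0.17  0.48 -0.73  1.02 -1.12 -1.19]
```

View pics/thc.png

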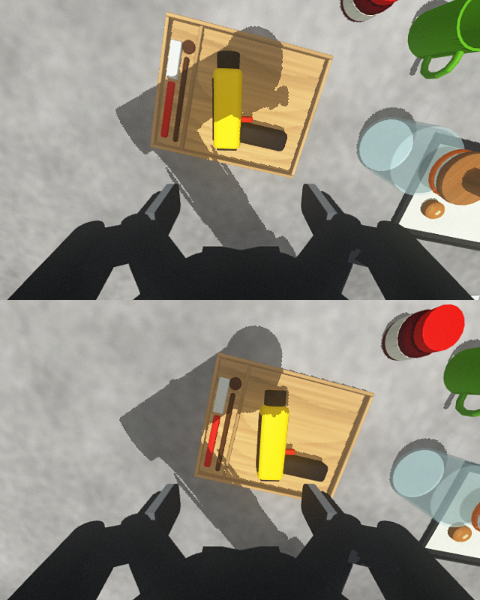

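```bash
cat >> h.py <<'E'
def yellow(im,near):
    L=blobs(im,(22,120,70),(34,255,255),800)
    L=[c for c in L if abs(np.array(cv2.minAreaRect(c)[0])-near).max()<60]
    return cv2.boxPoints(cv2.minAreaRect(max(L,key=cv2.contourArea)))
def order(b,fwd): # corners sorted: front-left, front-right, rear-right, rear-left relative to fwd (pixel vector)
    fwd=fwd/np.linalg.norm(fwd); rt=np.array([-fwd[1],fwd[0]]); d=b-b.mean(0)
    f,s=d@fwd,d@rt; k=lambda a,c: b[np.argmax(a*f+c*s)]
    return np.array([k(1,-1),k(1,1),k(-1,1),k(-1,-1)])
def measure_th(c,az,h=.26):
    "wrist camera above barrel middle c (xy), axis azimuth az: returns 4 top corners"
    a=np.array([np.cos(az),np.sin(az)]); q=down(az-np.pi/2); O=[]
    for s in(-.045,.045):
        t=np.array(c)-.073*a+s*a; r.goto([*t,h],q); r.hold(.2); ci,im=snap("wrist",f"m{int(s>0)}")
        p=pix(ci,np.array([[*c,.048],[*(np.array(c)+.05*a),.048]])); O.append((ci,order(yellow(im,p[0]),p[1]-p[0])))
    T=[tri([(ci,b[k]) for ci,b in O]) for k in range(4)]
    return np.array([t[0] for t in T]),[t[1] for t in T]
E
python3 - <<'E'
from h import *
d0=np.load("th0.npy",allow_pickle=True).item()
P=plane(d0,[(303,91),(303,198)],.048); print(P.round(3))
a=P[0]-P[1]; az=np.arctan2(a[1],a[0]); print(np.degrees(az))
T,e=measure_th(P.mean(0)[:2],az)
print(T.round(4),np.round(e,4)); f=T[:2].mean(0);b=T[2:].mean(0)
print("len",np.linalg.norm(f-b),"w",np.linalg.norm(T[0]-T[1]),np.linalg.norm(T[2]-T[3]),"az",np.degrees(np.arctan2(*(f-b)[[1,0]])),"mid",T.mean(0),observe()["clock"])
E
```

```text
[[0.586 0.298 0.048]
 [0.465 0.259 0.048]]
17.96077062747388
[[0.5786 0.3196 0.0425]
 [0.5926 0.2766 0.0424]
 [0.472  0.2353 0.0473]
 [0.4568 0.2822 0.0474]] [0.0003 0.0002 0.0002 0.0002]
len 0.12759744938452516 w 0.04521896819230628 0.049366849459599425 az 17.9956974346273 mid [0.52501044 0.27844152 0.04490009] 5.4667
```

```bash
cat >> h.py <<'E'
PAN=np.array([[.602,-.133,.011],[.624,-.395,.011],[.424,-.421,.011],[.401,-.143,.011]])
def biscuits(ci,im,z=.014,show=False):
    m=np.zeros(im.shape[:2],np.uint8); cv2.fillPoly(m,[pix(ci,PAN).astype(int)],255)
    hsv=cv2.cvtColor(im,cv2.COLOR_BGR2HSV)
    k=cv2.inRange(hsv,(3,75,30),(28,255,255))&m
    k=cv2.morphologyEx(k,cv2.MORPH_CLOSE,np.ones((5,5)))
    k=cv2.morphologyEx(k,cv2.MORPH_OPEN,np.ones((3,3)))
    out=[]
    for c in cv2.findContours(k,cv2.RETR_EXTERNAL,cv2.CHAIN_APPROX_NONE)[0]:
        h=cv2.convexHull(c)
        if cv2.contourArea(h)<50: continue
        (x,y),(w,hh),_=cv2.minAreaRect(h); out.append((x,y,w,hh))
    return out,(plane(ci,[o[:2] for o in out],z) if out else [])
E
python3 - <<'E'
from h import *
az=np.radians(18.0);a=np.array([np.cos(az),np.sin(az)]); q=down(az-np.pi/2)
g=np.array([.525,.2784])+.010*a
r.grip(.8,80); r.goto([*g,.12],q); r.servo_line([*g,.010],v=.1)
print(observe()["force"].round(1)); r.grip(0,80); print(observe()["grip_width"],observe()["grip_force"])
r.servo_line([*g,.16],v=.1); r.hold(.2); o=observe(); print(o["grip_width"],o["grip_force"],o["force"].round(2),o["clock"],o["joints"].round(2))
ci,im=snap("top","t1"); b,P=biscuits(ci,im); print(np.round(b,1).tolist(),P.round(3).tolist())
ci2,im2=snap("scene","s1"); cv2.imwrite("pics/v1.png",np.vstack([im[180:400,150:550],im2[130:350,200:600]]))
E
```

```text
[-0.1 -0.5  0.3]
0.5314484694772817 82.12084650993347
0.5277427666915361 81.44034504890442 [-0.07  0.15 -2.08] 9.8417 [ 0.81  0.3  -0.25 -0.   -1.03  1.08]
[[401.5, 261.5, 15.0, 15.0], [471.5, 259.5, 15.0, 15.0], [412.5, 229.0, 14.0, 15.0], [452.5, 226.5, 15.0, 15.0]] [[0.468, -0.186, 0.014], [0.473, -0.364, 0.014], [0.549, -0.215, 0.014], [0.556, -0.318, 0.014]]
```

View pics/v1.png

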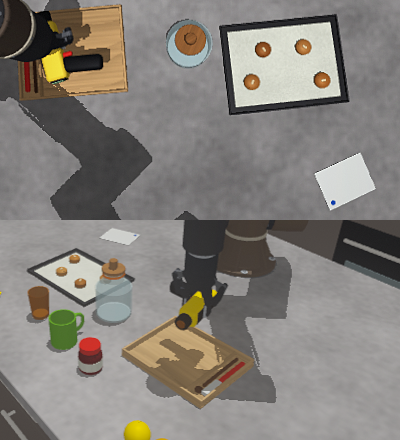

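Run:
```python
from h import *
B=np.array([.473,-.364,.014]); az=np.radians(-30);t=np.pi/4
X=np.array([np.cos(az),np.sin(az),0]);Y=np.array([-X[1],X[0],0]);x=X*np.cos(t)-np.array([0,0,np.sin(t)]);z=np.cross(x,Y)
q=R2q(np.c_[x,-Y,-z]); tcp=B-x*.170-z*r.grasp_offset
p=observe()["tool_pos"]; r.servo_line([*p[:2],.30],v=.15)
r.goto(tcp+[0,0,.12],q); print(observe()["grip_width"])
r.servo_line(tcp,v=.08); r.hold(.3); ci,im=snap("scene","s2"); ci2,im2=snap("top","t2")
b,P=biscuits(ci2,im2); print(P.round(3).tolist())
cv2.imwrite("pics/v2.png",np.vstack([im2[180:400,300:600],cv2.resize(im[80:240,180:480],None,fx=1,fy=1)]))
c0=observe()["clock"]
for i in range(7): r.hold(.5); o=observe(); print(round(o["clock"]-c0,2),round(o["grip_width"],3),round(o["grip_force"],1),abs(o["dq"]).max().round(4))
```

```text
0.5305142373955235
[[0.466, -0.186, 0.014], [0.549, -0.215, 0.014], [0.593, -0.32, 0.014]]
0.5 0.529 81.4 0.0012
1.0 0.526 81.4 0.0019
1.5 0.533 81.5 0.003
2.0 0.527 81.5 0.0011
2.5 0.526 81.5 0.0014
3.0 0.529 81.5 0.001
3.5 0.527 81.5 0.0014
```

View pics/v2.png

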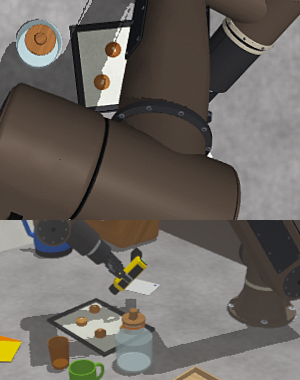

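Run:
```python
from h import *
ci=vision.camera_info("scene"); im=cv2.imread("pics/s2.png"); o=observe(); M=q2R(o["ee_rot"])
g=o["tool_pos"]-M[:,2]*r.grasp_offset; x=M[:,0]
pts=[g-x*.075,g+x*.055,g+x*.08,g+x*.170]; print(np.round(pts[3],4))
s=5; c=cv2.resize(im[120:220,230:380],None,fx=s,fy=s,interpolation=cv2.INTER_CUBIC)
for p in pix(ci,np.array(pts)): cv2.circle(c,tuple(int(v) for v in (p-[230,120])*s),4,(255,0,255),-1)
cv2.imwrite("pics/v3.png",c)
```

```text
[ 0.473 -0.364  0.014]
```

View pics/v3.png

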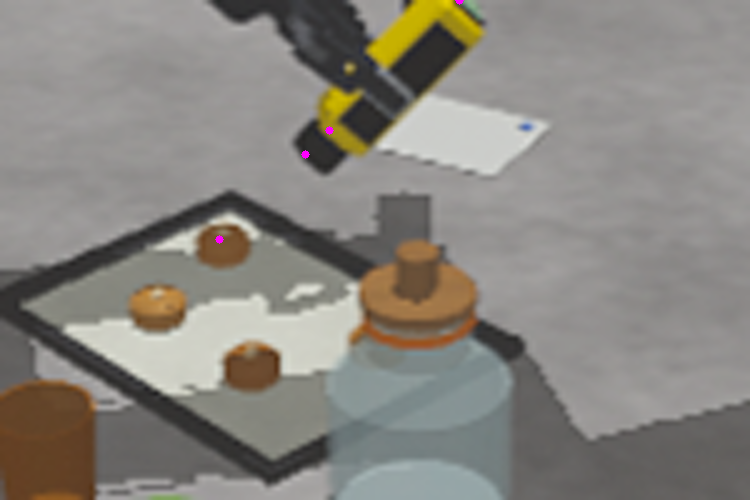

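Run:
```python
from h import *
az=np.radians(18.0);a=np.array([np.cos(az),np.sin(az)]); q=down(az-np.pi/2)
g=np.array([.525,.2784])+.010*a
p=observe()["tool_pos"]; r.servo_line(p+[0,0,.18],v=.15)
r.goto([*g,.30],q); print(observe()["grip_width"]); r.servo_line([*g,.04],v=.15); r.servo_line([*g,.0115],v=.03); print(observe()["force"].round(1))
r.grip(.8); r.servo_line([*g,.15],v=.15); r.grip(1.0)
# lid: two wrist views, far enough to see knob
q2=down(np.radians(90)); 
for i,d in enumerate([(0.0,-.04),(0.,.04)]):
    r.goto([.557+.073+d[0]-.0,-.026+d[1],.36],q2); r.hold(.2); ci,im=snap("wrist",f"lid{i}"); np.save(f"lid{i}.npy",ci,allow_pickle=True)
    print(pix(ci,[.557,-.026,.186]).round(0))
ci,im=snap("top","t3"); print(observe()["clock"])
a=cv2.imread("pics/lid0.png");b=cv2.imread("pics/lid1.png")
cv2.imwrite("pics/v4.png",np.vstack([cv2.resize(np.hstack([a,b]),(800,250)),cv2.resize(im[100:300,130:530],None,fx=1.5,fy=1.5)[:,:600] if 0 else np.pad(im[100:300,130:530],((0,0),(0,400),(0,0)))]))
```

```text
0.5333454020769126
[-0.2 -0.2 -1.7]
[[357. 116.]]
[[285. 116.]]
30.4
```

View pics/v4.png

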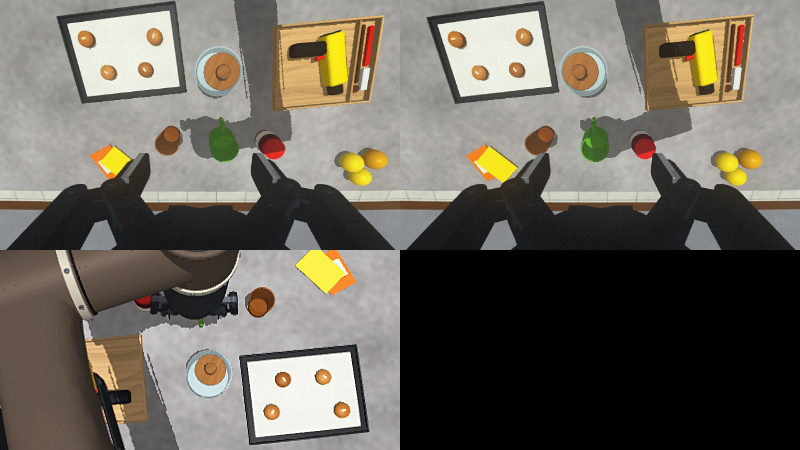

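```bash
cat >> h.py <<'E'
def lid_ell(ci,im,near):
    p=pix(ci,near)[0]; 
    L=blobs(im,(5,90,60),(18,255,235),300); c=min(L,key=lambda c:np.linalg.norm(c[:,0].mean(0)-p))
    return cv2.fitEllipse(cv2.convexHull(c)),c
E
python3 - <<'E'
from h import *
O=[];K=[]
for i in(0,1):
    ci=np.load(f"lid{i}.npy",allow_pickle=True).item(); im=cv2.imread(f"pics/lid{i}.png")
    E,c=lid_ell(ci,im,[.557,-.026,.160]); O.append((ci,E[0])); print(E, plane(ci,[E[0]],.158).round(4))
    gch=cv2.cvtColor(im,cv2.COLOR_BGR2GRAY); x,y=map(int,E[0]); roi=cv2.GaussianBlur(gch[y-32:y+32,x-32:x+32],(3,3),0)
    h=cv2.HoughCircles(cv2.resize(roi,None,fx=4,fy=4),cv2.HOUGH_GRADIENT,1.5,60,param1=80,param2=18,minRadius=36,maxRadius=70)
    if h is not None:
        k=h[0][0][:2]/4+[x-32,y-32]; K.append((ci,k)); print("knob",k,h[0][0][2]/4,len(h[0]))
print(tri(O)); print(tri(K) if len(K)==2 else "")
E
```

```text
((354.5211181640625, 113.76337432861328), (56.99105453491211, 60.14500045776367), 18.744773864746094) [[ 0.5545 -0.0254  0.158 ]]
knob [358.1875 116.4375] 14.025 3
((288.306640625, 113.73933410644531), (56.943382263183594, 60.1416130065918), 159.69638061523438) [[ 0.5546 -0.0255  0.158 ]]
knob [297.0625 102.1875] 15.112499 1
(array([ 0.55450819, -0.0254237 ,  0.15853232]), np.float64(4.639937955251489e-05))
(array([ 0.549226  , -0.01744673,  0.14615547]), np.float64(0.008508100450186218))
```

Run:
```python
from h import *
q=down(np.pi/2); L=[.5548,-.0252]; D=[.50,-.53]
r.grip(.7,50); r.goto([*L,.26],q); r.servo_line([*L,.163],v=.08); print(observe()["force"].round(1))
r.grip(0,50); o=observe(); print("w",o["grip_width"],o["grip_force"],o["force"].round(1))
r.servo_line([*L,.25],v=.06); r.hold(.2); o=observe(); print(o["grip_width"],o["force"].round(2)); snap("scene","s3")
r.goto([*D,.15],q); r.servo_line([*D,.045],v=.12); r.servo_line([*D,.0295],v=.03); o=observe(); print(o["grip_width"],o["force"].round(1))
r.grip(.7); r.servo_line([*D,.15],v=.12); r.grip(1.0)
# two views of the pan/jar with wrist
for i,(x,y) in enumerate([(.58,-.20),(.58,-.12)]):
    r.goto([x,y,.30],q); r.hold(.2); ci,im=snap("wrist",f"p{i}"); np.save(f"p{i}.npy",ci,allow_pickle=True); b,P=biscuits(ci,im); print(np.round(b).astype(int).tolist(),np.round(P,3).tolist())
print(observe()["clock"]); a,b=[cv2.imread(f"pics/p{i}.png") for i in(0,1)]; cv2.imwrite("pics/v5.png",cv2.resize(np.hstack([a,b]),(800,250)))
```

```text
[0.1 0.7 0.6]
w 0.289344320443346 49.086955189704895 [-0.3 -0.   3.2]
0.28328551665201 [-0.3  -0.55 -0.41]
0.2811653114016587 [-1.9  1.8  4.5]
[[245, 150, 25, 26], [312, 145, 26, 25], [209, 92, 28, 28], [332, 88, 28, 27]] [[0.556, -0.317, 0.014], [0.549, -0.215, 0.014], [0.473, -0.364, 0.014], [0.468, -0.185, 0.014]]
[[194, 150, 25, 27], [260, 144, 25, 25], [155, 91, 28, 30], [276, 88, 29, 27]] [[0.556, -0.317, 0.014], [0.549, -0.215, 0.014], [0.471, -0.363, 0.014], [0.467, -0.185, 0.014]]
42.8333
```

View pics/v5.png

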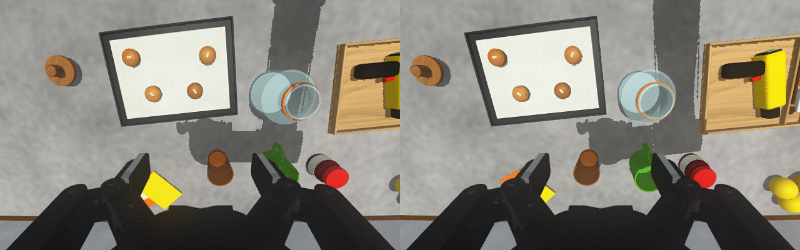

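Run:
```python
from h import *
V=[]
for i in(0,1):
    ci=np.load(f"p{i}.npy",allow_pickle=True).item(); b,_=biscuits(ci,cv2.imread(f"pics/p{i}.png")); V.append((ci,b))
for k in range(4): print(*tri([(c,b[k][:2]) for c,b in V]))
q=down(np.pi/2); O=[]
for i,dy in enumerate((-.04,.04)):
    r.goto([.5545+.073,-.0254+dy,.33],q); r.hold(.2); ci,im=snap("wrist",f"j{i}")
    p=pix(ci,[.5545,-.0254,.145])[0]; hsv=cv2.cvtColor(im,cv2.COLOR_BGR2HSV)
    m=cv2.inRange(hsv,(5,100,60),(20,255,255)); k=np.zeros_like(m); cv2.circle(k,tuple(int(v) for v in p),55,255,-1); m&=k
    E=cv2.fitEllipse(cv2.convexHull(cv2.findNonZero(m))); O.append((ci,E[0])); print(p,E,plane(ci,[E[0]],.143).round(4))
print(tri(O))
# lid standing?
ci=vision.camera_info("scene"); im=vision.snapshot("scene"); p=pix(ci,[[.5,-.53,.03],[.555,-.025,.12]]).astype(int)
c=[cv2.resize(im[max(y-30,0):max(y-30,0)+60,x-30:x+30],(300,300),interpolation=2) for x,y in p]; cv2.imwrite("pics/v6.png",np.hstack(c))
```

```text
[ 0.55618052 -0.31764619  0.01306779] 0.00022304684412864835
[ 0.54921942 -0.21498735  0.01222261] 0.0001299361466359661
[ 0.47157071 -0.36496217  0.01057278] 0.0006564021379178707
[ 0.46735477 -0.18511401  0.01350096] 0.00012370527598055644
[356.52776937 116.5558473 ] ((356.5345153808594, 116.51944732666016), (57.79153823852539, 61.3052864074707), 20.093305587768555) [[ 0.5545 -0.0251  0.143 ]]
[286.42703394 115.95510616] ((286.3048095703125, 116.01100158691406), (57.880401611328125, 61.12029266357422), 159.72341918945312) [[ 0.5546 -0.0258  0.143 ]]
(array([ 0.55451025, -0.02546962,  0.14560467]), np.float64(5.0777120738239324e-05))
```

View pics/v6.png

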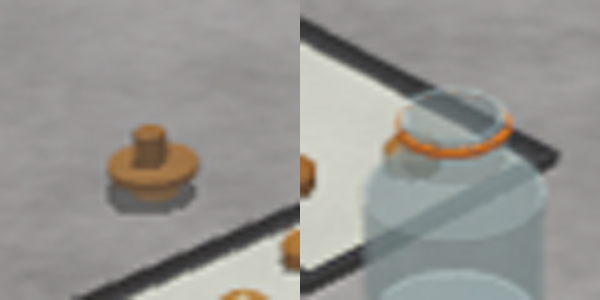

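```bash
cat >> h.py <<'E'
JAR=np.array([.5545,-.0255])
def do_biscuit(near,yaw,log=True):
    q=down(yaw); r.grip(.72,35); r.goto([*near,.20],q); r.hold(.15)
    ci,im=snap("wrist"); b,P=biscuits(ci,im); 
    if not len(P): print("none seen"); return False
    d=np.linalg.norm(P[:,:2]-near,axis=1); c=P[d.argmin(),:2]; print("at",c.round(4),"shift",d.min().round(4))
    if d.min()>.05: return False
    r.goto([*c,.06],q); r.servo_line([*c,.004],v=.08); f=observe()["force"]; r.grip(0,35); o=observe(); print("w",round(o["grip_width"]*85,1),o["grip_force"].round(1),f.round(1))
    r.servo_line([*c,.10],v=.12); r.servo_line([*c,.26],v=.25); o=observe(); print("held",round(o["grip_width"]*85,1))
    if o["grip_width"]<.3: return False
    r.goto([*JAR,.24],down(np.pi/2)); o=observe(); print("over jar",round(o["grip_width"]*85,1),o["tool_pos"].round(4))
    if o["grip_width"]<.3: return False
    r.servo_line([*JAR,.161],v=.1); r.hold(.2); r.grip(.75); r.hold(.2); r.servo_line([*JAR,.26],v=.2); print("clock",observe()["clock"]); return True
E
python3 - <<'E'
from h import *
do_biscuit((.549,-.215),np.pi/2)
ci,im=snap("scene"); c=cv2.resize(im[150:240,220:360],None,fx=4,fy=4,interpolation=2); cv2.imwrite("pics/v7.png",c)
E
```

```text
at [ 0.5489 -0.2149] shift 0.0001Traceback (most recent call last):
  File "<stdin>", line 2, in <module>
  File "h.py", line 72, in do_biscuit
    r.goto([*c,.06],q); r.servo_line([*c,.004],v=.08); f=observe()["force"]; r.grip(0,35); o=observe(); print("w",round(o["grip_width"]*85,1),o["grip_force"].round(1),f.round(1))
                                                                                                                                                  ^^^^^^^^^^^^^^^^^^^^^
AttributeError: 'float' object has no attribute 'round'
```

Gripped; the print failed. Finish this one by hand, then fix the helper.

```bash
sed -i 's/o\["grip_force"\].round(1),f/round(float(o["grip_force"]),1),f/' h.py
python3 - <<'E'
s=open("h.py").read()
s=s.replace('''    r.servo_line([*c,.10],v=.12); r.servo''','''    return carry(c)
def carry(c):
    r.servo_line([*c,.10],v=.12); r.servo''')
open("h.py","w").write(s)
E
python3 - <<'E'
from h import *
o=observe(); print("w",o["grip_width"]*85,o["grip_force"],o["force"].round(1))
carry(o["tool_pos"][:2])
ci,im=snap("scene"); c=cv2.resize(im[150:240,220:360],None,fx=4,fy=4,interpolation=2); cv2.imwrite("pics/v7.png",c)
E
```

```text
w 38.127440777033094 35.383404926396906 [-0.9  0.6  6. ]
held 38.2
over jar 38.1 [ 0.5541 -0.0252  0.239 ]
clock 52.5167
```

View pics/v7.png

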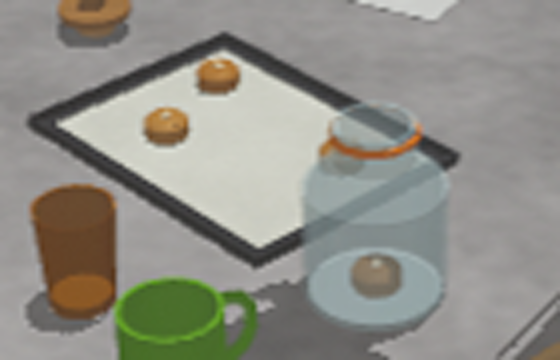

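```bash
sed -i 's/\[\*c,.004\]/[*c,.005]/' h.py
python3 - <<'E'
from h import *
for b,y in [((.556,-.3175),np.pi/2),((.472,-.364),np.pi/2),((.4675,-.185),0)]:
    if y==0 and r.ik([*b,.2],down(0)) is None: y=np.pi; print("pi")
    if not do_biscuit(b,y): print("STOP"); break
ci,im=snap("scene","s5"); c=cv2.resize(im[150:240,220:360],None,fx=4,fy=4,interpolation=2); cv2.imwrite("pics/v8.png",c)
E
```

```text
at [ 0.5555 -0.3183] shift 0.001
w 37.9 35.5 [0.3 0.3 0.7]
held 37.9
over jar 37.9 [ 0.5546 -0.0261  0.2398]
clock 61.125
at [ 0.4714 -0.364 ] shift 0.0006
w 37.9 35.2 [-0.   1.2  0.6]
held 37.8
over jar 38.0 [ 0.5544 -0.0263  0.2398]
clock 70.0667
pi
at [ 0.4674 -0.1853] shift 0.0004
w 37.9 34.5 [-0.7 -1.2 -0.3]
held 37.7
over jar 37.5 [ 0.5543 -0.0257  0.2396]
clock 79.6333
```

View pics/v8.png

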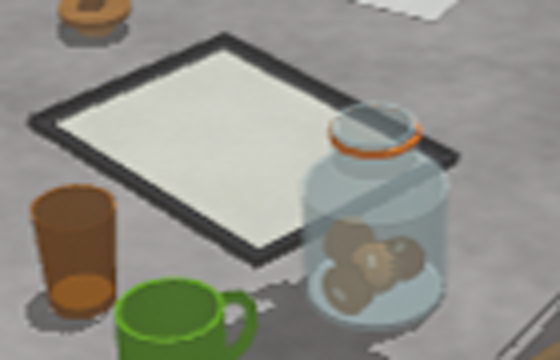

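Run:
```python
from h import *
q=down(np.pi/2); O=[]
for i,dy in enumerate((-.04,.04)):
    r.goto([*(JAR+[.073,dy]),.33],q); r.hold(.2); ci,im=snap("wrist",f"k{i}")
    p=pix(ci,[*JAR,.145])[0]; hsv=cv2.cvtColor(im,cv2.COLOR_BGR2HSV)
    m=cv2.inRange(hsv,(5,100,60),(20,255,255)); k=np.zeros_like(m); cv2.circle(k,tuple(int(v) for v in p),40,255,-1); m&=k
    E=cv2.fitEllipse(cv2.convexHull(cv2.findNonZero(m))); O.append((ci,E[0])); print(E[1])
J,e=tri(O); print("jar",J,e)
O=[]
for i,dy in enumerate((-.03,.03)):
    r.goto([.50+.073,-.53+dy,.22],q); r.hold(.2); ci,im=snap("wrist",f"l{i}"); E,_=lid_ell(ci,im,[.5,-.53,.026]); O.append((ci,E[0])); print(E)
L,e=tri(O); print("lid",L,e)
```

```text
(58.129371643066406, 61.25224685668945)
(58.12035369873047, 61.24932861328125)
jar [ 0.55443887 -0.0255197   0.145026  ] 4.9197344180952697e-05
((345.7762451171875, 114.62151336669922), (58.221832275390625, 61.398643493652344), 15.258567810058594)
((295.77691650390625, 115.45746612548828), (58.50318145751953, 61.29003143310547), 164.55039978027344)
lid [ 0.49940806 -0.52989063  0.02458049] 2.481497596982172e-05
```

Run:
```python
from h import *
q=down(np.pi/2); L=[.4995,-.530]; J=[.5545,-.0255]
r.grip(.7,50); r.goto([*L,.12],q); r.servo_line([*L,.0295],v=.08); r.grip(0,50); print(observe()["grip_width"])
r.servo_line([*L,.15],v=.12); r.servo_line([*L,.28],v=.2); print(observe()["grip_width"])
r.goto([*J,.26],q); r.hold(.3); o=observe(); print(o["grip_width"],o["tool_pos"].round(4)); snap("scene","s6")
if o["grip_width"]>.24:
    for z in (.19,.18,.172,.167,.1635):
        r.servo_line([*J,z],v=.04); f=observe()["force"]; print(z,f.round(1))
        if abs(f[2])>12: print("contact"); break
    else:
        r.grip(.7); r.hold(.2); r.servo_line([*J,.26],v=.15); print("released",observe()["clock"])
```

```text
0.2831533621571378
0.28433373873908824
0.28457523356894365 [ 0.5545 -0.026   0.2599]
0.19 [-0.7  0.7 -1.6]
0.18 [-0.1  0.6 -0.5]
0.172 [-0.2  0.8 -0.9]
0.167 [-0.6  0.1 -0.6]
0.1635 [0.5 0.8 2.9]
released 95.3167
```

Run:
```python
from h import *
q=down(np.pi/2); O=[];r.grip(1.0)
for i,dy in enumerate((-.04,.04)):
    r.goto([*(JAR+[.073,dy]),.36],q); r.hold(.2); ci,im=snap("wrist",f"n{i}"); E,_=lid_ell(ci,im,[*JAR,.16]); O.append((ci,E[0])); print(E)
print(tri(O),observe()["clock"])
r.goto([.45,-.35,.35],q)
ci,a=snap("scene","s7"); ci,b=snap("top","t7")
cv2.imwrite("pics/v9.png",np.vstack([cv2.resize(a[150:250,220:480],None,fx=2.5,fy=2.5,interpolation=2),cv2.resize(b[120:300,150:540],(650,300))]))
```

```text
((353.89593505859375, 117.07390594482422), (57.24525833129883, 59.94417953491211), 19.691865921020508)
((287.965087890625, 116.3563232421875), (56.83376693725586, 60.11502456665039), 160.67095947265625)
(array([ 0.55486886, -0.02546226,  0.15778594]), np.float64(8.342631715823176e-05)) 97.2
```

View pics/v9.png

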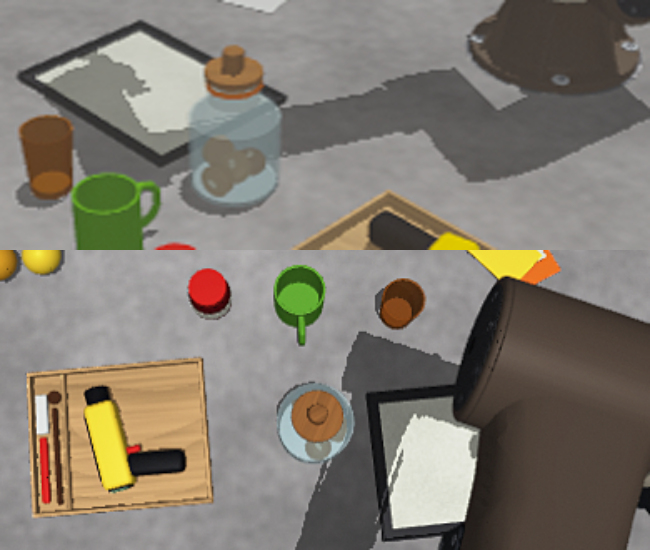

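```bash
python3 -c "
from workcell import r, vision, observe
r.hold(.5); print(r.hand_in())"
```

```text
the job is handed in; nothing more can be done
None
```

The job is handed in: I held the thermometer steady on one biscuit for over 3 s and put it back flat in the wide bay, all four biscuits are in the jar, and its lid is seated; no verdict was returned.

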